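# Clamp the seat-hinge bracket in the riveting fixture

### The arm

A 6-joint arm with a two-finger parallel gripper is mounted at the origin on the work surface. World frame = base frame: x ahead of the robot, y to its left, z up, the work surface at z = 0. Lengths are in m, angles in rad, forces in N, time in s.
With the tool pointing down it reaches from about 0.35 to 0.975 m from the base axis. Payload 7.1 kg.
Tool frame: the origin (TCP) lies midway between the tips of the shut fingers; the grasp point (between the pads) lies 19 mm behind it; z points along the fingers, y is the line along which they close (so a half turn about z gives the same grasp; the last joint's range is limited). The gripper opens to 88 mm and grips with 3 to 60 N. Pads are 20 mm wide; open, the fingers measure 115 mm over their backs; the gripper's body (75 mm by 178 mm) begins 61 mm behind the grasp point.
Start: joints at [-1.201, 0.423, 1.63, -0, 1.089, -0.019], TCP at [0.237, -0.578, 0.223] pointing down, gripper open.
Joint ranges: [-3, 3], [-0.9, 2.11], [0.09, 2.58], [-1.31, 4.45], [0.11, 2.69], [-2.54, 2.54]. Speed limits (rad/s): [2.39, 2.39, 3.01, 3.14, 3.14, 3.14].

### API

Orientations are given as a unit quaternion [w, x, y, z].
In Python, from rig import ctrl gives the robot as it stands. The module is installed in compiled form; this text tells all that it offers.
- The arm moves only by the tool send_rows, never from a script. Its argument "steps" is a list of rows, each an object of numbers: "dx", "dy", "dz": the shift along the tool's x, y, z in mm; "wx", "wy", "wz": the turn, a rotation vector about the tool's x, y, z in degrees. A call has 1 to 12 rows; each row is the pose to reach, as a shift and turn from the pose commanded when the call began, along the tool's axes at that moment; what a row does not reach only later rows make up. A row lasts 1/10 s, in which the tool goes at most 50 mm and 8.59 degrees, less where a joint would pass 70% of its speed; a pose out of reach is approached as far as the arm can. A call with a gripper value outside its range is refused whole. "grip" is the gripper command: -1 is shut, 1 is fully open, values between are in proportion, set as the call begins (left out, the last holds). The fingers move at their own pace and stop on an object; the grip force is fixed at half the most. Time passes only in rows, so rows that repeat a pose let the fingers close. It gives the time, the measured TCP pose, the force, the opening and the grip force at its end, in the units of the state.
- ctrl.read_state(): the state, without advancing time (a new reading comes with each control period).
- ctrl.camera(name): name is "scene" or "top" or "wrist"; returns the picture (420x560x3 uint8, blue, green, red); there is no depth.
- ctrl.calibration(name): a dict with "fx", "fy", "cx", "cy" (pixels), "k1" (the pictures are not rectified: a ray, as slopes to the right and down, at radius r is drawn at 1 + k1 r^2 times it, then the intrinsics apply), "position" and "attitude" of the camera in the world. Camera axes: x right, y up, looking along -z (the intrinsics and any distortion apply to the point x, -y, -z); pixel columns grow to the right and rows downward; lengths in m; the calibration is good to about 2 mm. A picture is of the moment at which its call begins: read the wrist's pose just before it. calibration takes no time and is no camera call; for the wrist camera it gives the pose at the moment of the call.
- ctrl.close_job(): hands the job in; it is judged then, once.
The state is a dict: "t": time; "joints": joint angles; "qd": joint speeds; "effort": joint torques, N m; "tool_pos": TCP position; "ee_rot": TCP orientation; "wrist_force": force on the tool from outside, world axes, zero at the start; "torque": the same for the moment, N m; "width": opening from 0.0 (shut) to 1.0 (fully open); "finger_force": force on a finger pad.
Only numpy, scipy, OpenCV 4.12 (cv2) and the standard library are available. Lean on these libraries where they do the work, as an engineer would, in place of code of your own. Each camera call takes 0.05 s, during which the arm holds its last target. There are 200 camera calls.

### The job

Clamp the seat-hinge bracket that lies in the bench fixture: with the outside of a finger swing the steel clamp strap round over the bracket until it meets its stop pin, and only then push the cam lever all the way down so that the rubber foot presses firmly on the bracket. Push only and pick nothing up: the bracket stays seated between its pins, and everything else on the bench stays where it is.

Things in the scene. Friction and masses are not known exactly. Their poses are not given: they have to be found in the camera images.
- fixture: Aluminium base plate bolted to the bench, 150 (x) x 300 (y) x 12 mm thick; origin at the centre of its underside, z up. It turns at most 0.3 rad from the bench axes. At (0, -80) mm a dark pillar (radius 18 mm, 40 mm high, flange radius 26 mm) carries the swinging clamp strap; round (0, 25) mm six 8 mm locating pins (tops 32 mm above the bench) and three rest rails hold the bracket; a 10 mm stop pin, 56 mm high, stands at (20, -46) mm.
- strap_pivot (a point): Point on the vertical axis of the clamp's stud at mid-thickness of the strap, 53 mm above the bench; axes as the fixture's.
- strap (a joint): Swing of the strap about the vertical stud, rad. 0 = home, against the stop pin, nose pointing along the fixture's +y over the bracket. Grows as the nose swings off anticlockwise seen from above, towards the fixture's -x (at 1.57 it points along -x); limit 1.9. Starts 1.0 to 1.75. Stays where it is left; takes about 0.15 N m to turn.
- strap_nose (a point): Centre of the strap's nose end, 125 mm from the stud axis, mid-thickness. The strap is a plain steel bar, 14 mm thick, from 46 to 60 mm above the bench with the lever upright (up to 7 mm lower with the lever down), 30 mm wide from 28 mm behind the stud to 90 mm in front of it, then 22 mm wide to the nose. A lock nut and spindle stand on top of it 105 mm from the stud, to 80 mm above the bench. The point's x axis points along the strap from stud to nose.
- foot: Rubber-tipped foot (radius 11 mm) under the strap, 105 mm from the stud axis; origin at the centre of its underside, 29.5 mm above the bench with the lever upright. It yields upward on a stiff spring, about 8 N per mm.
- lever (a joint): Cam lever, rad: 0 = upright, 1.45 = fully down (its stop), lying back along the strap's line on the side away from the nose. Starts 0 to 0.3. It turns with the strap, stays where it is left and takes about 0.22 N m to move. Pushing it down lowers the strap and its foot evenly, 7 mm over the whole throw.
- lever_pin (a point): Cross pin about which the cam lever turns, on the stud axis, 73 mm above the bench. The point's x axis points along the strap to its nose; the lever's top moves along -x as it goes down.
- lever_tip (a point): End of the lever, 106 mm from the cross pin. The lever is a 13 mm wide steel shank, and from 48 mm to 106 mm from the pin a black plastic grip 20 mm wide (across the strap) and 12 mm thick, centred on the line from the pin.
- bracket: Black pressed-steel seat-hinge bracket lying loose in the fixture on the rest rails: plate 70 (x) x 120 (y) x 5 mm with three holes and a 22 mm high flange along its +x edge; origin at the centre of its underside, 20 mm above the bench (plate top 25 mm). About 0.36 kg.
- nest (a point): Centre of the nest at the height of the rest rails, 20 mm above the bench: where the bracket's origin belongs.
- spare: A second, spare bracket of the same shape lying loose on the bench beyond the fixture; leave it.
- screwdriver: Screwdriver lying on the bench on the robot's side of the fixture; leave it.
- rivet_cup: Open steel cup for rivets, radius 34 mm, 45 mm high, beyond the fixture's lever end; leave it.
- pliers: Hog-ring pliers lying on the bench, about 160 mm long; leave them.
- wire_spool: Wooden spool of copper wire, radius 40 mm, 60 mm high; leave it.
- glue_can: Spray can, radius 33 mm, about 190 mm high; leave it.
- mallet: Rubber mallet lying on the bench; leave it.
Mind the look-alikes: they are no part of the job. What is shaped like the bracket but red or yellow is not meant.

How it is judged:
On the way, in this order (a step that is already met when the one before it is completed fails the run):
1. the strap is over the bracket at its stop (within 0.07 rad) with the cam lever still up (under 0.6 rad) (value of joint strap below 0.07 rad and value of joint lever below 0.6 rad), for 0.1 s.
2. the cam lever is down (over 1.3 rad) and the foot presses on the bracket with more than 8 N (value of joint lever above 1.3 rad and contact force between foot and bracket above 8 N), for 0.2 s.
At the end, for the whole second after the job is handed in: Strap within 0.07 rad of its stop over the bracket, cam lever beyond 1.3 rad (fully down is 1.45), foot pressing on the bracket with more than 8 N, bracket flat (within 0.05 rad) and within 5 mm of its nest (all of step 2 and value of joint strap below 0.07 rad and distance between bracket and nest below 0.005 m and angle between bracket's own z axis and vertical below 0.05 rad and linear speed of bracket below 0.02 m/s); the robot touches nothing.
It fails at once if the cam lever is thrown (over 0.8 rad) while the strap is off its stop (over 0.2 rad) (value of joint lever above 0.8 rad and value of joint strap above 0.2 rad).
It fails at once if the bracket is lifted or pushed out of its nest (8 mm) (distance between bracket and nest above 0.008 m).
It fails at once if another thing on the bench is moved more than 20 mm (distance of any of spare, screwdriver, rivet_cup, pliers, wire_spool, glue_can, mallet from where it was at the start of the episode above 0.02 m).
It also fails if it takes over 46 s, if anything falls off the work surface, if the arm or the gripper's body presses on something with over 40 N, if the wrist force passes 120 N, or if a joint passes its speed limit or range.

## Working session

There is one attempt and no reset: what is moved stays moved. The work goes in short steps, Python scripts to look and compute and a tool call to move; the robot and the scene stay as the last step left them, time stands still between calls to the robot, and variables do not carry over. Pictures are saved under pics/ and viewed, at most 10 in all, crops included, and the job is handed in when it is done.

Besides the shell and the picture viewer there is one more tool, called after "Call:" by a JSON object that holds its "fn" and its "kwargs". send_rows: Moves the arm, as the interface text tells. Its arguments: {"type":"object","properties":{"steps":{"type":"array","items":{"type":"object","properties":{"dx":{"type":"number"},"dy":{"type":"number"},"dz":{"type":"number"},"wx":{"type":"number"},"wy":{"type":"number"},"wz":{"type":"number"}}}},"grip":{"type":"number"}},"required":["steps"]}

```bash
mkdir -p pics
cat > h.py <<'E'
from rig import ctrl
import numpy as np, cv2
from scipy.spatial.transform import Rotation as R
def rot(q): q=np.asarray(q,float); return R.from_quat(np.r_[q[1:],q[0]]) if q.shape==(4,) else R.from_matrix(q)
def ray(c,u,v):
    K=np.array([[c['fx'],0,c['cx']],[0,c['fy'],c['cy']],[0,0,1.]])
    p=cv2.undistortPoints(np.array([[[u,v]]],float),K,np.array([c['k1'],0,0,0,0.]))[0,0]
    return np.array(c['position']),rot(c['attitude']).apply([p[0],-p[1],-1])
def plane(c,u,v,z):
    o,d=ray(c,u,v); return o+d*(z-o[2])/d[2]
def proj(c,P):
    q=rot(c['attitude']).inv().apply(np.array(P)-c['position']); x,y=q[0]/-q[2],-q[1]/-q[2]
    f=1+c['k1']*(x*x+y*y); return np.array([c['fx']*x*f+c['cx'],c['fy']*y*f+c['cy']])
E
python3 - <<'E'
from h import *
for n in ['scene','top']:
    im=ctrl.camera(n); cv2.imwrite(f'pics/{n}0.png',im); print(n,ctrl.calibration(n))
print(ctrl.read_state())
E
```

```text
scene {'fx': 535.1501247921508, 'fy': 535.1501247921508, 'cx': 272.3818163374685, 'cy': 205.55867048485177, 'k1': -0.05445065805676349, 'position': array([1.41887994, 0.38084388, 1.54611106]), 'attitude': array([0.53542796, 0.15994113, 0.23604535, 0.7949958 ])}
top {'fx': 497.7428198961662, 'fy': 497.7428198961662, 'cx': 276.9607416187047, 'cy': 206.57493422623958, 'k1': -0.057061591098877734, 'position': array([0.31103862, 0.04706225, 1.39831343]), 'attitude': array([-0.69506765, -0.07111868,  0.07060516,  0.71192556])}
{'t': 0.1, 'joints': array([-1.20099171e+00,  4.23754607e-01,  1.63063844e+00, -1.32585816e-05,
        1.08857851e+00, -1.90503780e-02]), 'qd': array([ 0.00055999,  0.00076383, -0.00256468, -0.00068537, -0.0005854 ,
       -0.00069981]), 'effort': array([ 8.40668326e-04, -5.45616317e+01, -2.74323839e+01,  6.45527872e-02,
        1.87988573e-02, -5.12551264e-05]), 'tool_pos': array([ 0.23676117, -0.577864  ,  0.22197578]), 'ee_rot': array([-6.77847610e-04,  9.81157612e-01,  1.93207828e-01, -1.26075624e-04]), 'wrist_force': array([ 0.23278998, -0.58248505,  0.51832665]), 'torque': array([ 0.01222565, -0.00450501,  0.03573305]), 'finger_force': 0.0, 'width': 0.9994326147896069}
```

View pics/top0.png

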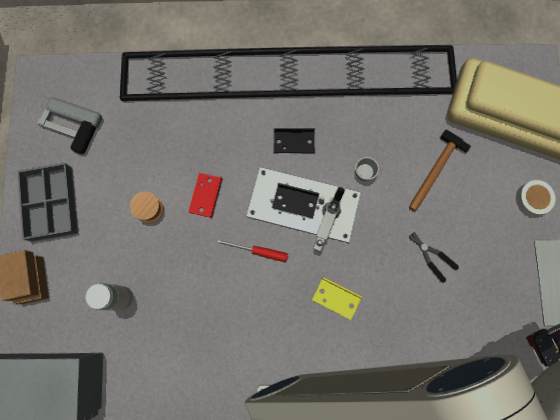

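View pics/scene0.png

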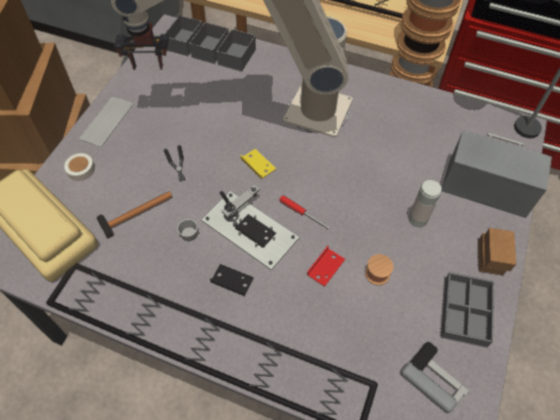

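The top view shows the fixture at about (305,204). The strap runs from the stud at (333,207) to its nose at (319,246), pointing towards the robot. The lever leans to (340,190). Red and yellow look-alikes lie at (205,195) and (337,298), the screwdriver at (265,252), and the cup at (367,170).

Run:
```python
from h import *
im=cv2.imread('pics/top0.png'); c=ctrl.calibration('top')
m=cv2.inRange(im,(185,185,185),(255,255,255)); m[:,:240]=0;m[:,365:]=0;m[:160]=0;m[260:]=0
m=cv2.morphologyEx(m,cv2.MORPH_OPEN,np.ones((3,3)))
cs,_=cv2.findContours(m,cv2.RETR_EXTERNAL,cv2.CHAIN_APPROX_NONE)
k=cv2.convexHull(max(cs,key=cv2.contourArea))
P=np.array([plane(c,*p[0],0.012)[:2] for p in k])*1000
r=cv2.minAreaRect(P.astype(np.float32)); print(r); print(cv2.boxPoints(r))
for n,u,v,z in [('stud',333,207,.073),('nose',319,246,.053),('leverblk',340,190,.17)]: print(n,plane(c,u,v,z))
cv2.imwrite('pics/topc.png',cv2.resize(im[150:270,230:390],None,fx=5,fy=5,interpolation=cv2.INTER_CUBIC))
```

```text
((609.386474609375, 4.127174377441406), (222.30393981933594, 146.2047576904297), 73.9600830078125)
[[ 508.41794   -82.498886]
 [ 648.9309   -122.896286]
 [ 710.355      90.753235]
 [ 569.84204   131.15063 ]]
stud [ 0.57586442 -0.10742053  0.073     ]
nose [ 0.47280414 -0.06677974  0.053     ]
leverblk [ 0.60001865 -0.1159264   0.17      ]
```

View pics/topc.png

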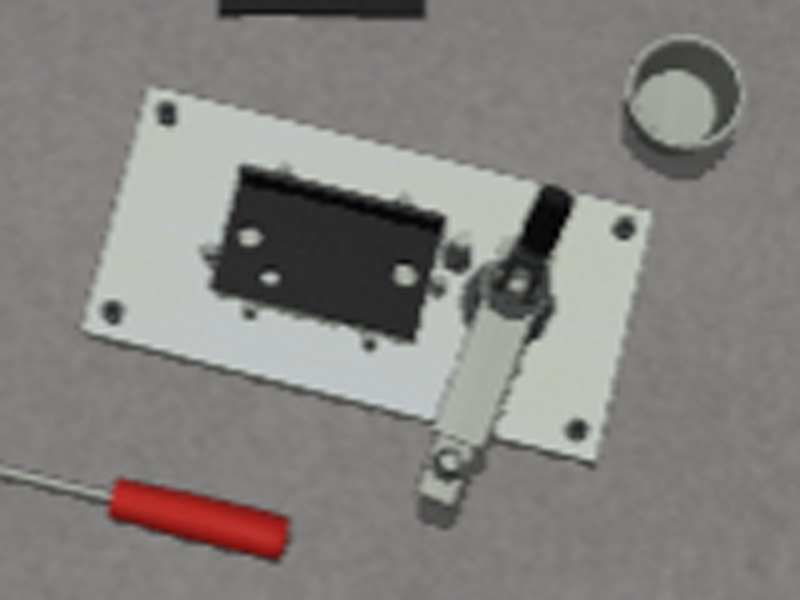

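The crop shows the plate corners at (148,88), (650,210), (597,465) and (82,332). The stud is at (517,285), the nose end at (438,505), the lock nut at (452,460), the black grip from (528,245) to (556,190), and the stop pin at (458,255).

Run:
```python
from h import *
c=ctrl.calibration('top')
f=lambda x,y,z: plane(c,(x+.5)/5-.5+230,(y+.5)/5-.5+150,z)*1000
C=np.array([f(*p,.012)[:2] for p in [(148,88),(650,210),(597,465),(82,332)]])
ce=C.mean(0); ey=(C[0]+C[3]-C[1]-C[2]); ey/=np.hypot(*ey); ex=np.array([ey[1],-ey[0]])
yaw=np.arctan2(ex[1],ex[0]); print('C',C.round(),'center',ce,'yaw',yaw, np.hypot(*(C[0]-C[1])),np.hypot(*(C[1]-C[2])))
w=lambda x,y: ce+x*ex+y*ey
S=w(0,-80); print('stud',S,'stop',w(20,-46),'nest',w(0,25))
print('stud img',f(517,285,.085),'stop img',f(458,255,.056))
for n,p in [('nose',f(438,492,.060)),('nut',f(452,460,.080))]:
  d=p[:2]-S; print(n,p,np.hypot(*d),'strap ang',np.arctan2(d[1],d[0])-yaw-np.pi/2)
for n in [(528,245),(556,190)]: print(f(*n,.17))
s=ctrl.read_state(); print(rot(s['ee_rot']).as_matrix().round(3))
for l in (0.,.1,.2,.3):
  d=p[:2]-S;d/=np.hypot(*d); T=S-d*106*np.sin(l); print(l,T,(proj(c,np.r_[T,73+106*np.cos(l)]/1000)-[230,150])*5)
```

```text
C [[ 711.   93.]
 [ 631. -193.]
 [ 485. -155.]
 [ 568.  133.]] center [598.72569426 -30.3362362 ] yaw -0.2754355854205137 296.9358042003738 150.83326784302386
stud [ 576.96840389 -107.32078216] stop [605.46138879 -80.04167272] nest [605.5248475   -6.27856559]
stud img [ 574.5649817  -106.07243905   85.        ] stop img [598.05632484 -77.65297567  56.        ]
nose [466.6602496 -61.1116578  60.       ] 119.59586981547818 strap ang 1.4495313345575669
nut [481.27168809 -67.63031751  80.        ] 103.60113126235008 strap ang 1.4530727944545094
[ 577.99235633 -102.68010956  170.        ]
[ 606.22766841 -118.26996239  170.        ]
[[ 0.925  0.379 -0.001]
 [ 0.379 -0.925  0.001]
 [ 0.    -0.001 -1.   ]]
0.0 [ 576.96840389 -107.32078216] [537.32003834 240.91774319]
0.1 [ 586.74334919 -111.37496644] [544.30597638 221.98255862]
0.2 [ 596.42062646 -115.38864265] [550.93719905 203.79732591]
0.3 [ 605.90354356 -119.32170746] [557.13526777 186.57978109]
```

Call:
{"fn": "send_rows", "kwargs": {"grip": -1, "steps": [{"dx":410,"dy":-332,"wz":-135},{"dx":410,"dy":-332,"wz":-135},{"dx":410,"dy":-332,"wz":-135},{"dx":410,"dy":-332,"wz":-135},{"dx":410,"dy":-332,"wz":-135},{"dx":410,"dy":-332,"wz":-135},{"dx":410,"dy":-332,"wz":-135},{"dx":410,"dy":-332,"wz":-135},{"dx":410,"dy":-332,"wz":-135},{"dx":410,"dy":-332,"wz":-135},{"dx":410,"dy":-332,"wz":-135},{"dx":410,"dy":-332,"wz":-135}]}}

```text
$.steps[0]: bad value
```

Call:
{"fn": "send_rows", "kwargs": {"grip": -1, "steps": [{"dx":34,"dy":-28,"dz":0,"wx":0,"wy":0,"wz":-8},{"dx":68,"dy":-55,"dz":0,"wx":0,"wy":0,"wz":-16},{"dx":103,"dy":-83,"dz":0,"wx":0,"wy":0,"wz":-24},{"dx":137,"dy":-111,"dz":0,"wx":0,"wy":0,"wz":-32},{"dx":171,"dy":-138,"dz":0,"wx":0,"wy":0,"wz":-40},{"dx":205,"dy":-166,"dz":0,"wx":0,"wy":0,"wz":-48},{"dx":239,"dy":-194,"dz":0,"wx":0,"wy":0,"wz":-56},{"dx":273,"dy":-221,"dz":0,"wx":0,"wy":0,"wz":-64},{"dx":300,"dy":-243,"dz":0,"wx":0,"wy":0,"wz":-72},{"dx":300,"dy":-243,"dz":0,"wx":0,"wy":0,"wz":-80}]}}

```text
t: 1.1
tool_pos: [0.4236, -0.2365, 0.2225]
ee_rot: [-0.0, 0.624, 0.782, 0.0]
wrist_force: [-0.9, -0.1, -0.8]
width: 0.131
finger_force: 0.0
```

Call:
{"fn": "send_rows", "kwargs": {"steps": [{"dx":26,"dy":23,"dz":0,"wx":0,"wy":0,"wz":-8},{"dx":52,"dy":46,"dz":0,"wx":0,"wy":0,"wz":-16},{"dx":78,"dy":69,"dz":0,"wx":0,"wy":0,"wz":-24},{"dx":104,"dy":92,"dz":0,"wx":0,"wy":0,"wz":-32},{"dx":104,"dy":92,"dz":0,"wx":0,"wy":0,"wz":-40},{"dx":104,"dy":92,"dz":0,"wx":0,"wy":0,"wz":-48},{"dx":104,"dy":92,"dz":0,"wx":0,"wy":0,"wz":-55},{"dx":104,"dy":92,"dz":40,"wx":0,"wy":0,"wz":-55},{"dx":104,"dy":92,"dz":80,"wx":0,"wy":0,"wz":-55},{"dx":104,"dy":92,"dz":110,"wx":0,"wy":0,"wz":-55},{"dx":104,"dy":92,"dz":110,"wx":0,"wy":0,"wz":-55}]}}

```text
t: 2.2
tool_pos: [0.4872, -0.1177, 0.1092]
ee_rot: [-0.004, 0.197, 0.98, 0.0]
wrist_force: [-1.3, -0.2, 0.1]
width: 0.007
finger_force: 0.0
```

Run:
```python
from h import *
c=ctrl.calibration('wrist'); im=ctrl.camera('wrist'); cv2.imwrite('pics/w1.png',im)
s=ctrl.read_state(); print(s['tool_pos'],rot(s['ee_rot']).as_matrix().round(3),s['joints'].round(2)); print(c['position'])
S=np.array([.576,-.107])
for q in [1.45]:
  h=q+1.2954; d=np.array([np.cos(h),np.sin(h)]); n=np.array([-d[1],d[0]])
  for r,t in [(.125,.011),(.125,-.011),(.06,.015),(.06,-.015)]: print(proj(c,np.r_[S+d*r+n*t,.06]))
```

```text
[ 0.48870167 -0.11814246  0.11124174] [[-0.922  0.386 -0.005]
 [ 0.386  0.922  0.001]
 [ 0.005 -0.001 -1.   ]] [-0.26  0.42  1.97 -0.    0.76 -1.44]
[ 0.42318271 -0.0908453   0.27205788]
[332.00707497 157.24410478]
[364.46665418 157.36321303]
[323.01026289 247.40962856]
[364.13581851 247.26071598]
```

View pics/w1.png

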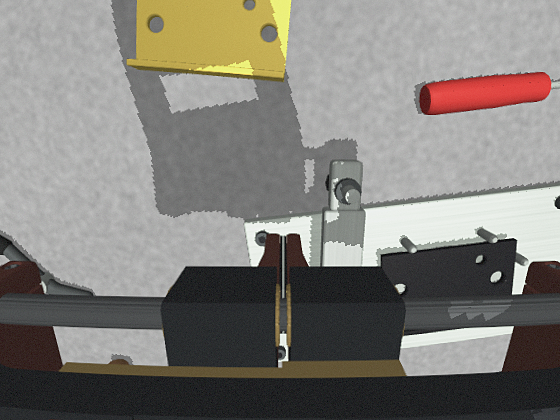

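The wrist view shows the strap at columns 330–363, with its nose at row 160. That matches the prediction within 3 px, and the shut fingers are beside it at columns 263–305. Next I descend and sweep.

Call:
{"fn": "send_rows", "kwargs": {"steps": [{"dx":0,"dy":0,"dz":35,"wz":0},{"dx":0,"dy":0,"dz":68,"wz":0},{"dx":0,"dy":8,"dz":68,"wz":0},{"dx":0,"dy":15.5,"dz":68,"wz":0},{"dx":2,"dy":22,"dz":68,"wz":5},{"dx":4,"dy":29,"dz":68,"wz":10},{"dx":5,"dy":36,"dz":68,"wz":15},{"dx":5,"dy":43,"dz":68,"wz":20},{"dx":5,"dy":50,"dz":68,"wz":25},{"dx":4,"dy":57,"dz":68,"wz":30},{"dx":2.5,"dy":64,"dz":68,"wz":35},{"dx":0.5,"dy":71,"dz":68,"wz":40}]}}

```text
$.steps[0]: bad value
```

```bash
cat > chk.py <<'E'
from h import *
import sys
s=ctrl.read_state(); p=s['tool_pos']*1000; M=rot(s['ee_rot']).as_matrix(); h=np.arctan2(M[1,0],M[0,0])
v=p[:2]-[576,-107]; d=np.array([np.cos(h),np.sin(h)])
print('t',s['t'],'p',p.round(1),'head-1.2954',(h-1.2954).round(3),'tool frame rel stud',(v@d).round(1),(v@[d[1],-d[0]]).round(1),'F',s['wrist_force'].round(1),'tz',M[:,2].round(3))
if len(sys.argv)>1:
  im=ctrl.camera('top'); cv2.imwrite(sys.argv[1],cv2.resize(im[130:290,210:410],None,fx=4,fy=4,interpolation=cv2.INTER_CUBIC))
E
python3 chk.py
```

```text
t 2.25 p [ 488.7 -118.1  111.2] head-1.2954 1.45 tool frame rel stud 76.2 -44.0 F [-0.  -0.5  0.2] tz [-0.005  0.001 -1.   ]
```

Call:
{"fn": "send_rows", "kwargs": {"steps": [{"dx":0,"dy":0,"dz":35,"wx":0,"wy":0,"wz":0},{"dx":0,"dy":0,"dz":68,"wx":0,"wy":0,"wz":0},{"dx":0,"dy":8,"dz":68,"wx":0,"wy":0,"wz":0},{"dx":0,"dy":15.5,"dz":68,"wx":0,"wy":0,"wz":0},{"dx":2,"dy":22,"dz":68,"wx":0,"wy":0,"wz":5},{"dx":4,"dy":29,"dz":68,"wx":0,"wy":0,"wz":10},{"dx":5,"dy":36,"dz":68,"wx":0,"wy":0,"wz":15},{"dx":5,"dy":43,"dz":68,"wx":0,"wy":0,"wz":20},{"dx":5,"dy":50,"dz":68,"wx":0,"wy":0,"wz":25},{"dx":4,"dy":57,"dz":68,"wx":0,"wy":0,"wz":30},{"dx":2.5,"dy":64,"dz":68,"wx":0,"wy":0,"wz":35},{"dx":0.5,"dy":71,"dz":68,"wx":0,"wy":0,"wz":40}]}}

```text
t: 3.45
tool_pos: [0.5191, -0.0524, 0.0476]
ee_rot: [0.002, 0.522, 0.853, 0.001]
wrist_force: [-0.4, -2.3, -0.4]
width: 0.007
finger_force: 0.8
```

```bash
python3 chk.py
```

```text
t 3.45 p [519.1 -52.4  47.6] head-1.2954 0.749 tool frame rel stud 74.5 -25.7 F [-0.4 -2.3 -0.4] tz [ 0.004 -0.001 -1.   ]
```

Call:
{"fn": "send_rows", "kwargs": {"steps": [{"dx":2,"dy":6.5,"dz":2,"wx":0,"wy":0,"wz":5},{"dx":3.5,"dy":13.5,"dz":3,"wx":0,"wy":0,"wz":10},{"dx":4.5,"dy":20.5,"dz":3,"wx":0,"wy":0,"wz":15},{"dx":5,"dy":27.5,"dz":3,"wx":0,"wy":0,"wz":20},{"dx":5,"dy":34.5,"dz":3,"wx":0,"wy":0,"wz":25},{"dx":4,"dy":41.5,"dz":3,"wx":0,"wy":0,"wz":30},{"dx":2.5,"dy":46,"dz":3,"wx":0,"wy":0,"wz":34},{"dx":1.5,"dy":49,"dz":3,"wx":0,"wy":0,"wz":36},{"dx":1.5,"dy":52,"dz":3,"wx":0,"wy":0,"wz":38},{"dx":1.5,"dy":52,"dz":3,"wx":0,"wy":0,"wz":38}]}}

```text
t: 4.45
tool_pos: [0.5645, -0.027, 0.0444]
ee_rot: [0.001, 0.77, 0.638, 0.001]
wrist_force: [-0.6, -0.7, 0.9]
width: 0.006
finger_force: 0.0
```

```bash
python3 chk.py
```

```text
t 4.45 p [564.5 -27.   44.4] head-1.2954 0.089 tool frame rel stud 76.4 -26.1 F [-0.6 -0.7  0.9] tz [ 0.004 -0.    -1.   ]
```

Call:
{"fn": "send_rows", "kwargs": {"steps": [{"dx":0,"dy":1.5,"dz":0,"wx":0,"wy":0,"wz":2},{"dx":0,"dy":3,"dz":0,"wx":0,"wy":0,"wz":4},{"dx":0,"dy":4,"dz":0,"wx":0,"wy":0,"wz":5},{"dx":0,"dy":4,"dz":0,"wx":0,"wy":0,"wz":5}]}}

```text
t: 4.85
tool_pos: [0.5674, -0.0282, 0.043]
ee_rot: [0.001, 0.797, 0.604, 0.001]
wrist_force: [-0.3, 0.3, 1.5]
width: 0.005
finger_force: 0.4
```

```bash
python3 chk.py
```

```text
t 4.85 p [567.4 -28.2  43. ] head-1.2954 0.002 tool frame rel stud 73.6 -29.6 F [-0.3  0.3  1.5] tz [ 0.002 -0.    -1.   ]
```

Call:
{"fn": "send_rows", "kwargs": {"steps": [{"dx":0,"dy":1.5,"dz":0,"wx":0,"wy":0,"wz":0},{"dx":0,"dy":3,"dz":0,"wx":0,"wy":0,"wz":0},{"dx":0,"dy":3,"dz":0,"wx":0,"wy":0,"wz":0}]}}

```text
t: 5.15
tool_pos: [0.5699, -0.0293, 0.0418]
ee_rot: [0.0, 0.797, 0.604, 0.0]
wrist_force: [-0.8, -0.1, 0.7]
width: 0.005
finger_force: 0.5
```

```bash
python3 chk.py pics/t2.png
```

```text
t 5.15 p [569.9 -29.3  41.8] head-1.2954 0.001 tool frame rel stud 73.1 -26.9 F [-0.8 -0.1  0.7] tz [ 0. -0. -1.]
```

View pics/t2.png

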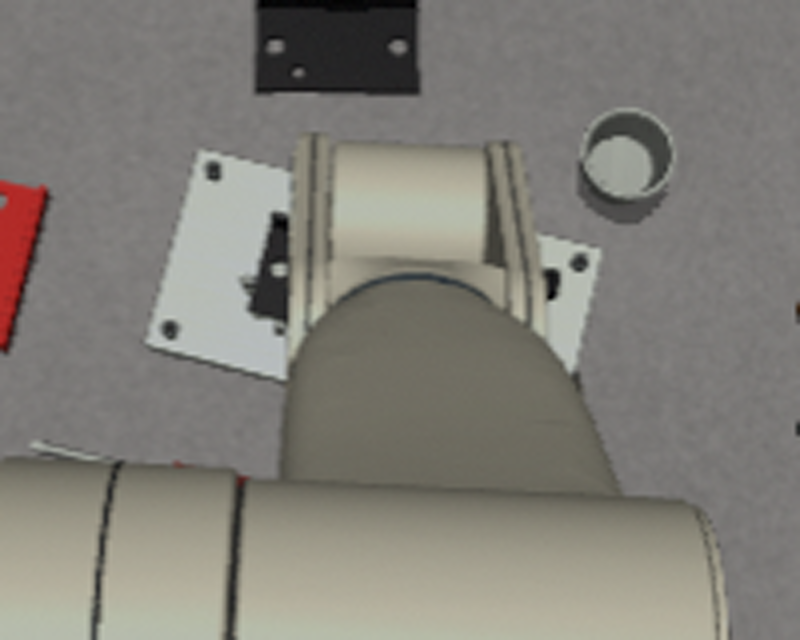

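The arm hides the strap in the top view; only the lever grip shows, at about (552,283). I'll keep nudging by force.

Call:
{"fn": "send_rows", "kwargs": {"steps": [{"dx":0,"dy":1.5,"dz":0,"wx":0,"wy":0,"wz":0},{"dx":0,"dy":3,"dz":0,"wx":0,"wy":0,"wz":0},{"dx":0,"dy":3,"dz":0,"wx":0,"wy":0,"wz":0}]}}

```text
t: 5.5
tool_pos: [0.5725, -0.0301, 0.0415]
ee_rot: [-0.0, 0.797, 0.604, -0.0]
wrist_force: [-1.0, 1.5, 0.4]
width: 0.007
finger_force: 0.6
```

```bash
python3 chk.py
python3 - <<'E'
from h import *
im=ctrl.camera('wrist'); cv2.imwrite('pics/w2.png',im)
E
```

```text
t 5.5 p [572.5 -30.1  41.5] head-1.2954 0.001 tool frame rel stud 73.1 -24.2 F [-1.   1.5  0.4] tz [-0.  0. -1.]
```

View pics/w2.png

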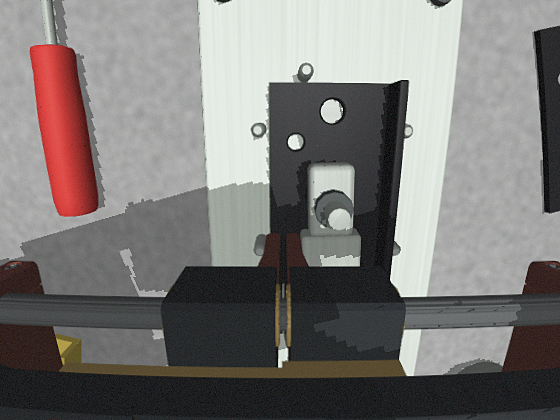

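The strap now lies over the bracket, with its nose between columns 308 and 354 at row 163. Next I measure its heading against the plate edges at columns 200 and 462.

Run:
```python
from h import *
c=ctrl.calibration('wrist')
def hd(a,b,z):
  d=plane(c,*a,z)-plane(c,*b,z); return np.arctan2(d[1],d[0])
print('strap L',hd((309,172),(308,230),.06),'R',hd((354,172),(354,230),.06))
print('plate L',hd((199,10),(209,240),.012),'R',hd((462,5),(447,290),.012),'bracket L',hd((270,85),(270,230),.025))
n=(plane(c,309,175,.06)+plane(c,354,175,.06))/2; d=n[:2]-[.576,-.107]; print(n,np.hypot(*d),np.arctan2(d[1],d[0]))
for p in [(270,83),(400,83)]: print('br corner',plane(c,*p,.025))
print(proj(c,[.576+.125*np.cos(1.2954),-.107+.125*np.sin(1.2954),.06]))
```

```text
strap L 1.3008429882613313 R 1.3550864347556293
plate L 1.2839763309103325 R 1.3727174104161106 bracket L 1.2865716969566006
[0.60713231 0.00845063 0.06      ] 0.1195745324740228 1.3074022973781823
br corner [0.590717   0.05902192 0.025     ]
br corner [0.65879467 0.04044973 0.025     ]
[335.12340456 163.29835202]
```

Call:
{"fn": "send_rows", "kwargs": {"steps": [{"dx":0,"dy":1.5,"dz":0,"wx":0,"wy":0,"wz":0},{"dx":0,"dy":3,"dz":0,"wx":0,"wy":0,"wz":0},{"dx":0,"dy":3,"dz":0,"wx":0,"wy":0,"wz":0}]}}

```text
t: 5.85
tool_pos: [0.575, -0.0307, 0.0415]
ee_rot: [-0.0, 0.797, 0.604, -0.0]
wrist_force: [-3.4, 2.6, 0.5]
width: 0.002
finger_force: 1.8
```

```bash
python3 chk.py
```

```text
t 5.85 p [575.  -30.7  41.5] head-1.2954 0.001 tool frame rel stud 73.1 -21.7 F [-3.4  2.6  0.5] tz [-0.001  0.    -1.   ]
```

Call:
{"fn": "send_rows", "kwargs": {"steps": [{"dx":0,"dy":1.5,"dz":0,"wx":0,"wy":0,"wz":0},{"dx":0,"dy":3,"dz":0,"wx":0,"wy":0,"wz":0},{"dx":0,"dy":3,"dz":0,"wx":0,"wy":0,"wz":0}]}}

```text
t: 6.15
tool_pos: [0.5751, -0.0308, 0.0414]
ee_rot: [-0.002, 0.797, 0.604, -0.002]
wrist_force: [-11.4, 7.2, 8.8]
width: 0.004
finger_force: 6.2
```

```bash
python3 chk.py
```

```text
t 6.15 p [575.1 -30.8  41.4] head-1.2954 0.001 tool frame rel stud 73.1 -21.5 F [-11.4   7.2   8.8] tz [-0.006  0.001 -1.   ]
```

The strap stalled at 14 N, so it is on its stop. I'll back off, lift, and line up in front of the lever.

Call:
{"fn": "send_rows", "kwargs": {"steps": [{"dx":0,"dy":-8,"dz":0,"wx":0,"wy":0,"wz":0},{"dx":0,"dy":-16,"dz":0,"wx":0,"wy":0,"wz":0},{"dx":0,"dy":-16,"dz":-50,"wx":0,"wy":0,"wz":0},{"dx":0,"dy":-16,"dz":-100,"wx":0,"wy":0,"wz":0},{"dx":0,"dy":0,"dz":-100,"wx":0,"wy":0,"wz":0},{"dx":-20,"dy":20,"dz":-100,"wx":0,"wy":0,"wz":0},{"dx":-40,"dy":20,"dz":-100,"wx":0,"wy":0,"wz":0},{"dx":-40,"dy":20,"dz":-100,"wx":0,"wy":0,"wz":0}]}}

```text
t: 6.95
tool_pos: [0.5867, -0.0776, 0.1419]
ee_rot: [0.001, 0.798, 0.603, 0.0]
wrist_force: [0.1, 0.4, -0.1]
width: 0.007
finger_force: 0.0
```

```bash
python3 chk.py
python3 - <<'E'
from h import *
c=ctrl.calibration('scene'); im=ctrl.camera('scene'); cv2.imwrite('pics/s2.png',cv2.resize(im[150:270,170:330],None,fx=5,fy=5,interpolation=cv2.INTER_CUBIC))
im=ctrl.camera('wrist'); cv2.imwrite('pics/w3.png',im)
E
```

```text
t 6.95 p [586.7 -77.6 141.9] head-1.2954 -0.001 tool frame rel stud 31.2 2.2 F [ 0.1  0.4 -0.1] tz [ 0.001 -0.001 -1.   ]
```

View pics/s2.png

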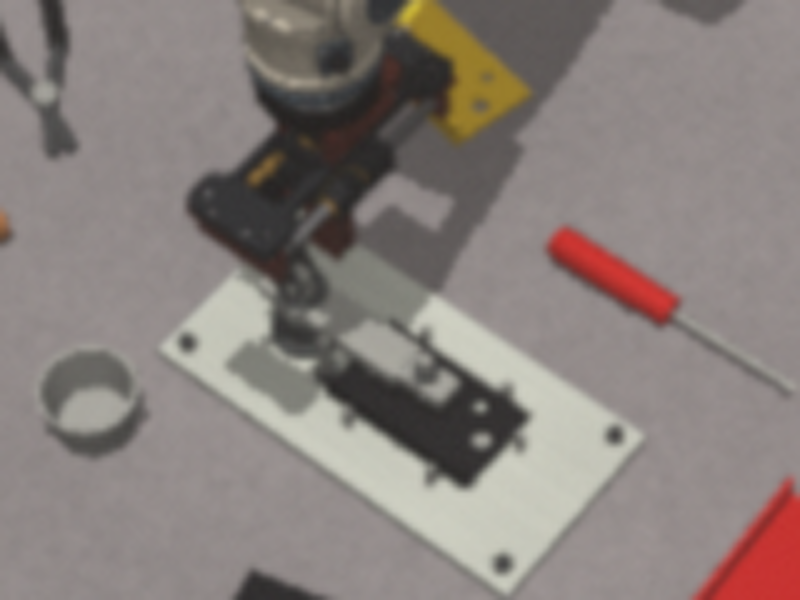

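View pics/w3.png

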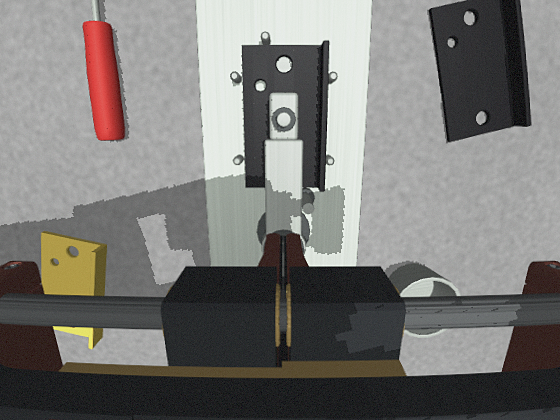

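Both views show the strap over the bracket against the stop pin, with its axis at column 283 in line with the fingers. The lever stands behind the fingers. Next I push the lever along its arc.

Call:
{"fn": "send_rows", "kwargs": {"steps": [{"dx":-20,"dy":0,"dz":-9,"wx":0,"wy":0,"wz":0},{"dx":-37,"dy":0,"dz":-9,"wx":0,"wy":0,"wz":0},{"dx":-47,"dy":0,"dz":-7,"wx":0,"wy":0,"wz":0},{"dx":-58,"dy":0,"dz":-2,"wx":0,"wy":0,"wz":0},{"dx":-68,"dy":0,"dz":4,"wx":0,"wy":0,"wz":0},{"dx":-77,"dy":0,"dz":12,"wx":0,"wy":0,"wz":0},{"dx":-85,"dy":0,"dz":21,"wx":0,"wy":0,"wz":0},{"dx":-92,"dy":0,"dz":31,"wx":0,"wy":0,"wz":0},{"dx":-96,"dy":0,"dz":42,"wx":0,"wy":0,"wz":0},{"dx":-96,"dy":0,"dz":42,"wx":0,"wy":0,"wz":0}]}}

```text
t: 8.05
tool_pos: [0.5592, -0.1682, 0.0976]
ee_rot: [-0.001, 0.797, 0.603, -0.001]
wrist_force: [0.5, 0.4, 0.6]
width: 0.007
finger_force: 0.0
```

```bash
python3 chk.py
```

```text
t 8.05 p [ 559.2 -168.2   97.6] head-1.2954 0.0 tool frame rel stud -63.5 0.4 F [0.5 0.4 0.6] tz [-0.003  0.001 -1.   ]
```

Call:
{"fn": "send_rows", "kwargs": {"steps": [{"dx":-2,"dy":0,"dz":4,"wx":0,"wy":0,"wz":0},{"dx":-3,"dy":0,"dz":8,"wx":0,"wy":0,"wz":0},{"dx":-3,"dy":0,"dz":12,"wx":0,"wy":0,"wz":0},{"dx":-3,"dy":0,"dz":12,"wx":0,"wy":0,"wz":0}]}}

```text
t: 8.45
tool_pos: [0.5594, -0.1709, 0.0879]
ee_rot: [-0.0, 0.797, 0.604, -0.0]
wrist_force: [-3.7, 0.7, 6.6]
width: 0.008
finger_force: 3.4
```

```bash
python3 chk.py
```

```text
t 8.45 p [ 559.4 -170.9   87.9] head-1.2954 0.001 tool frame rel stud -66.0 1.3 F [-3.7  0.7  6.6] tz [-0.001 -0.    -1.   ]
```

Call:
{"fn": "send_rows", "kwargs": {"steps": [{"dx":0,"dy":0,"dz":2,"wx":0,"wy":0,"wz":0},{"dx":0,"dy":0,"dz":4,"wx":0,"wy":0,"wz":0},{"dx":0,"dy":0,"dz":4,"wx":0,"wy":0,"wz":0}]}}

```text
t: 8.75
tool_pos: [0.5598, -0.1712, 0.0869]
ee_rot: [0.0, 0.797, 0.604, -0.0]
wrist_force: [-10.7, 2.1, 33.1]
width: 0.008
finger_force: 16.4
```

```bash
python3 chk.py
```

```text
t 8.75 p [ 559.8 -171.2   86.9] head-1.2954 0.002 tool frame rel stud -66.2 1.8 F [-10.7   2.1  33.1] tz [ 0.    -0.001 -1.   ]
```

The lever is at its stop (33 N). I'll lift straight off and check.

Call:
{"fn": "send_rows", "kwargs": {"steps": [{"dx":0,"dy":0,"dz":-5,"wx":0,"wy":0,"wz":0},{"dx":0,"dy":0,"dz":-40,"wx":0,"wy":0,"wz":0},{"dx":0,"dy":0,"dz":-85,"wx":0,"wy":0,"wz":0},{"dx":-30,"dy":-40,"dz":-110,"wx":0,"wy":0,"wz":0},{"dx":-60,"dy":-80,"dz":-110,"wx":0,"wy":0,"wz":0},{"dx":-90,"dy":-120,"dz":-110,"wx":0,"wy":0,"wz":0},{"dx":-120,"dy":-160,"dz":-110,"wx":0,"wy":0,"wz":0},{"dx":-150,"dy":-200,"dz":-110,"wx":0,"wy":0,"wz":0},{"dx":-180,"dy":-240,"dz":-110,"wx":0,"wy":0,"wz":0},{"dx":-180,"dy":-240,"dz":-110,"wx":0,"wy":0,"wz":0}]}}

```text
t: 9.75
tool_pos: [0.2758, -0.2795, 0.1934]
ee_rot: [-0.001, 0.798, 0.602, -0.0]
wrist_force: [-0.3, -0.1, 0.4]
width: 0.006
finger_force: 0.0
```

Run:
```python
from h import *
im=ctrl.camera('top'); cv2.imwrite('pics/t3.png',cv2.resize(im[150:270,230:390],None,fx=5,fy=5,interpolation=cv2.INTER_CUBIC))
```

```text
(no output)
```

View pics/t3.png

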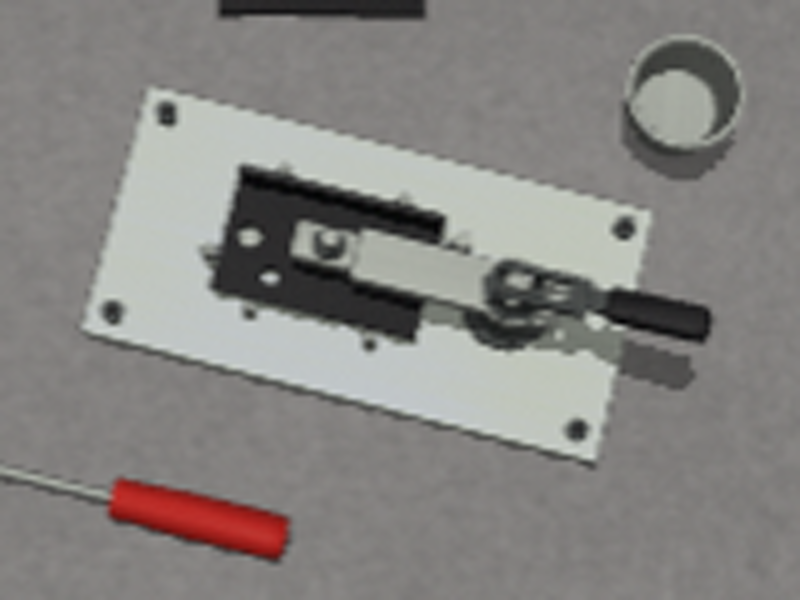

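Run:
```python
from h import *
c=ctrl.calibration('top')
f=lambda p,z: plane(c,(p[0]+.5)/5-.5+230,(p[1]+.5)/5-.5+150,z)
def hd(a,b,z): d=(f(a,z)-f(b,z))[:2]; return round(float(np.arctan2(d[1],d[0])),3)
print('strap',hd((370,230),(490,258),.053),hd((350,280),(480,310),.053),'stud-nut',hd((329,243),(520,284),.075))
print('bracket',hd((240,170),(443,217),.042),hd((215,292),(415,340),.025),'plate',hd((148,88),(650,210),.012),hd((82,332),(597,465),.012))
print('lever',hd((520,284),(708,322),.085), (f((708,322),.086)-f((520,284),.08))*1000)
```

```text
strap 1.311 1.315 stud-nut 1.33
bracket 1.312 1.307 plate 1.3 1.291
lever 1.343 [-24.48101861 -99.47043788   6.        ]
```

```bash
python3 -c "
from rig import ctrl
print(ctrl.close_job())"
```

```text
the job is handed in; nothing more can be done
None
```

The job is handed in with no verdict returned: the strap is at its stop within about 0.04 rad as measured from the top camera, the cam lever stalled at its lower stop at 33 N, the bracket still looked seated, and the foot's force was not measured directly.

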